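Slide the lunchbox lid out over the ledge

ROBOT

A 6-joint arm with a two-finger parallel gripper is mounted at the origin on the work surface. World frame = base frame: x ahead of the robot, y to its left, z up, the work surface at z = 0. Lengths are in m, angles in rad, forces in N, time in s.
With the tool pointing down it reaches from about 0.35 to 0.85 m from the base axis. Payload 8.1 kg.
Tool frame: the origin (TCP) lies at the very end of the fingers, on their centre line; the grasp point (between the pads) lies 19 mm behind it; z points along the fingers, y is the line along which they close (so a half turn about z gives the same grasp; the last joint's range is limited). The gripper opens to 93 mm and grips with 3 to 60 N. Pads are 15 mm wide; open, the fingers measure 128 mm over their backs; the gripper's body (75 mm by 188 mm) begins 65 mm behind the grasp point.
Start: joints at [-1.266, 0.13, 1.488, -0, 1.523, -0.085], TCP at [0.228, -0.555, 0.219] pointing down, gripper open.
Joint ranges: [-2.96, 2.96], [-0.89, 2.26], [0.02, 2.5], [-1.34, 4.48], [0, 2.73], [-2.66, 2.66]. Speed limits (rad/s): [2.39, 2.39, 2.79, 3.14, 3.14, 3.14].

INTERFACE

Orientations are given as a rotation vector (axis times angle).
In Python, from plant import monitor, eyes, ticket gives the robot as it stands.
- The arm moves only by the tool arm_command, never from a script. Its argument "deltas" is a list that holds one entry, the list of rows, each a list of 6 numbers: the shift along the world's x, y, z in cm, then the turn, a rotation vector about the world's x, y, z in degrees. In form: [[[tx, ty, tz, rx, ry, rz], ...]]. A call has 1 to 12 rows; each row shifts and turns the commanded pose from where the row before left it; what a row does not reach is not made up. A row lasts 1/12 s, in which the tool goes at most 41.7 mm and 7.16 degrees, less where a joint would pass 70% of its speed; a pose out of reach is approached as far as the arm can. A call is refused whole if a number of a shift passes 4.17 or a number of a turn 7.16, either way. A call with a gripper value outside its range is refused whole. "gripper" is the opening, from -1 (shut) to 1 (fully open), set as the call begins (left out, the last holds). The fingers move at their own pace and stop on an object; "squeeze" is the grip in N (left out, the last holds). Time passes only in rows, so rows that do not move let the fingers close. It gives the time, the measured TCP pose, the force, the opening and the grip force at its end, in the units of the state.
- monitor.read_state(): the state, without advancing time (a new reading comes with each control period).
- eyes.read_camera(name): name is "scene" or "top"; returns the picture (420x560x3 uint8, blue, green, red); there is no depth.
- eyes.camera_model(name): a dict with "fx", "fy", "cx", "cy" (pixels), "rvec" (rotation vector, rad) and "tvec" (3), from world to camera coordinates, as OpenCV has them. Camera axes: x right, y down, z forward; pixel columns grow to the right and rows downward; lengths in m; the calibration is good to about 2 mm. A picture is of the moment at which its call begins. camera_model takes no time and is no camera call.
- ticket.close_job(): hands the job in; it is judged then, once.
The state is a dict: "t": time; "q": joint angles; "dq": joint speeds; "joint_torque": joint torques, N m; "tool_pos": TCP position; "orientation": TCP orientation; "force": force on the tool from outside, world axes, zero at the start; "wrist_torque": the same for the moment, N m; "opening": finger opening in m; "gripper_force": force on a finger pad.
Only numpy, scipy, OpenCV 4.12 (cv2) and the standard library are available. Lean on these libraries where they do the work, as an engineer would, in place of code of your own. Each camera call takes 0.05 s, during which the arm holds its last target. There are 200 camera calls.

TASK

The condiment jar stands between the flat orange lunchbox lid and the front edge of the raised aluminium ledge (the long edge away from the robot): first push the jar gently along the ledge, upright, until all of it stands on its round black mat. Then slide the lid straight out until about 3 cm of it sticks out over that front edge, square with it, so that I can pick it up there. Only push and slide with the fingers: grasp, lift or tip nothing, and leave the bowl and everything else alone.

Things in the scene. Friction and masses are not known exactly. Their poses are not given: they have to be found in the camera images.
- ledge_edge (a point): middle of the top front edge of the fixed raised aluminium ledge. Site axes: x level, square to the edge and outward (away from the robot), y along the edge, z up. The ledge's flat top is at this height (55 mm above the worktop) and measures 280 mm along x (from the edge back to x = -280 mm) and 660 mm along y (330 mm either side). The ledge stands slightly turned, differently each time.
- lid: flat orange plastic lunchbox lid, loose, lying on the ledge: 95 mm along its x, 130 mm along its y, 10 mm thick, about 0.12 kg. Origin: centre of the underside. Its x axis points roughly to the ledge's front edge. It slides under light friction.
- lid_front (a point): middle of the lid's front edge (a 130 mm long edge), at its underside, 47.5 mm along x from the lid's origin; axes as the lid's. Once the lid is square, the overhang is this point's x in the frame of ledge_edge.
- jar: upright round glass condiment jar, red filling, green flip-top cap: diameter 60 mm, 75 mm tall, about 0.25 kg, loose, on the ledge in front of the lid; the cap is 2 mm narrower all round. Origin: centre of the underside, z up.
- jar_mat: round black mat, diameter 110 mm, lying flush in the ledge's top (no step to climb), to the left or right of the lid's way; fixed. Origin: its centre, at the height of the ledge's top.
- bowl: blue ceramic bowl, rim diameter 104 mm, 50 mm tall, loose, on the ledge on the other side from the mat; not to be touched. Origin: centre of the underside.
- spoon: silicone spoon with red head and wooden handle, about 185 mm long, 10 mm thick, lying on the ledge near its left (+y) end; not to be touched. Origin: underside, near mid-length.
- tin: closed tin, diameter 60 mm, 75 mm tall, at the right (-y) back of the ledge; not to be touched. Origin: centre of the underside.
- lunchbox: open grey plastic lunchbox with a spring clip, 140 x 180 x 60 mm, on the worktop to the left of the ledge; not to be touched. Origin: centre of the underside.
- mug: white mug, diameter 80 mm, 90 mm tall, on the worktop to the right of the ledge; not to be touched. Origin: centre of the underside.
Mind the look-alikes: they are no part of the job. Of the things shaped like the lid, the orange one is meant.

How it is judged:
By the outcome, as a careful person would: the job done as asked, in the order asked, and still so for the second after the job is handed in, with the robot touching nothing.
It also fails if it takes over 72 s, if anything falls off the work surface, if the arm or the gripper's body presses on something with over 40 N, if the wrist force passes 120 N, or if a joint passes its speed limit or range.

## Working session

There is one attempt and no reset: what is moved stays moved. The work goes in short steps, Python scripts to look and compute and a tool call to move; the robot and the scene stay as the last step left them, time stands still between calls to the robot, and variables do not carry over. Pictures are saved under pics/ and viewed, at most 14 in all, crops included, and the job is handed in when it is done.

Besides the shell and the picture viewer there is one more tool, called after "Emit:" by a JSON object that holds its "op" and its "data". arm_command: Moves the arm, as the interface text tells. Its arguments: {"type":"object","properties":{"deltas":{"type":"array"},"gripper":{"type":"number"},"squeeze":{"type":"number"}},"required":["deltas"]}

```bash
mkdir -p pics
cat > h.py <<'E'
import numpy as np, cv2
from plant import monitor, eyes, ticket
def cam(n):
    m=eyes.camera_model(n);K=np.array([[m['fx'],0,m['cx']],[0,m['fy'],m['cy']],[0,0,1]]);return K,np.array(m['rvec'],float).ravel(),np.array(m['tvec'],float).ravel()
def ray(n,p):
    K,r,t=cam(n);R=cv2.Rodrigues(r)[0];d=R.T@np.linalg.inv(K)@np.array([p[0],p[1],1.]);return -R.T@t,d
def onz(n,p,z):
    c,d=ray(n,p);return c+d*(z-c[2])/d[2]
def tri(a,b):
    c1,d1=ray('top',a);c2,d2=ray('scene',b)
    s=np.linalg.lstsq(np.c_[d1,-d2],c2-c1,rcond=None)[0];p,q=c1+d1*s[0],c2+d2*s[1];return (p+q)/2,np.linalg.norm(p-q)
def proj(n,P):
    K,r,t=cam(n);return cv2.projectPoints(np.array(P,float).reshape(-1,3),r,t,K,None)[0].reshape(-1,2)
E
python3 - <<'E'
from h import *
for n in('top','scene'):
    im=eyes.read_camera(n);cv2.imwrite(f'pics/{n}0.png',im);c,d=ray(n,(280,210));print(n,c,d)
    cv2.imwrite(f'pics/{n}0v.png',cv2.resize(im,(800,600),interpolation=cv2.INTER_CUBIC))
E
```

```text
top [0.28783191 0.00718262 1.57367234] [ 0.15309709 -0.01529165 -0.98812011]
scene [ 1.53043469 -0.50956231  0.9169901 ] [-0.69312926  0.36424911 -0.62215499]
```

View pics/top0v.png

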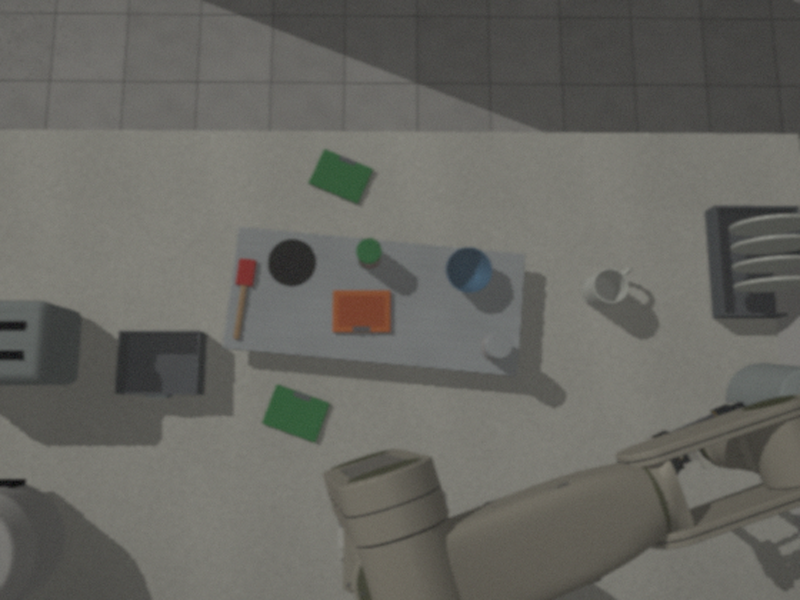

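View pics/scene0v.png

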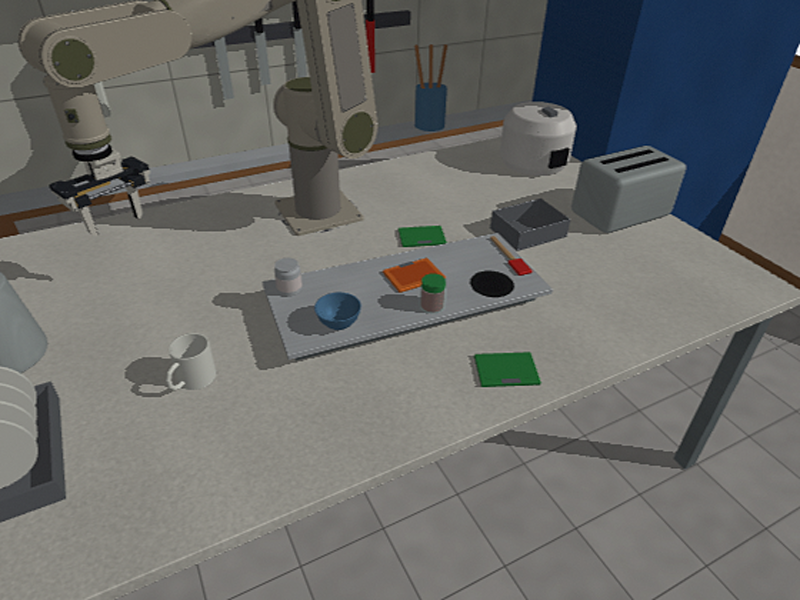

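The top view (800 px wide) shows the orange lid at (362,312), jar cap at (369,251), black mat at (291,262), bowl at (468,270), tin at (498,345) and spoon at (243,300). Things that could be mistaken for the targets:
- **Lid:** the green lids at (341,176) and (297,413) are lid-shaped. I choose the orange one.
- **Jar:** the white tin at (498,345) is jar-shaped. I choose the one with the green cap.

The next step is enlarged crops and the first measurements.

```bash
cat > meas.py <<'E'
from h import *
Z=.055
def blobs(n,im):
    h=cv2.cvtColor(im,cv2.COLOR_BGR2HSV);H,S,V=[h[...,i].astype(int) for i in range(3)]
    roi=np.zeros(H.shape,bool)
    if n=='top': roi[155:265,155:372]=1
    else: roi[165:252,185:390]=1
    m={'lid':(H>4)&(H<17)&(S>160)&(V>90),'cap':(H>45)&(H<80)&(S>100),'mat':(V<45),'bowl':(H>98)&(H<118)&(S>90)}
    o={}
    for k,v in m.items():
        k_,l,st,c=cv2.connectedComponentsWithStats((v&roi).astype(np.uint8))
        if k_<2: continue
        i=1+np.argmax(st[1:,4]);o[k]=(c[i],st[i],(l==i).astype(np.uint8))
    return o
def look():
    T,S=eyes.read_camera('top'),eyes.read_camera('scene');return T,S,blobs('top',T),blobs('scene',S)
def quad(n,mask,z):
    # rectangle in the plane z through blob contour
    c=max(cv2.findContours(mask,0,1)[0],key=cv2.contourArea).reshape(-1,2)
    P=np.array([onz(n,p,z)[:2] for p in c]);return cv2.minAreaRect((P*1000).astype(np.float32))
E
python3 - <<'E'
from meas import *
np.set_printoptions(precision=4,suppress=True)
T,S,bt,bs=look()
for k in bt: print(k,bt[k][0],bt[k][1],bs.get(k,[0,0])[0],bs.get(k,[0,0])[1])
for k in('lid','mat','cap','bowl'):
    print(k,'tri',tri(bt[k][0],bs[k][0]))
for n,b in(('top',bt),('scene',bs)):
    print(n,'lid',quad(n,b['lid'][2],.065),'mat',quad(n,b['mat'][2],.055),onz(n,b['mat'][0],.055),'cap',quad(n,b['cap'][2],.13))
cv2.imwrite('pics/tc.png',cv2.resize(T[150:270,150:380],None,fx=3.45,fy=3.45,interpolation=cv2.INTER_CUBIC))
cv2.imwrite('pics/sc.png',cv2.resize(S[155:260,180:395],None,fx=3.7,fy=3.7,interpolation=cv2.INTER_CUBIC))
E
```

```text
lid [265.3333 220.3333] [265 220   2   2   3] [287.1488 191.7686] [269 181  43  24 484]
cap [257.5253 175.2222] [251 169  14  14  99] [294.7828 167.9697] [280 165  33   8 198]
mat [203.7809 184.3144] [190 170  29  29 388] [343.8726 198.434 ] [329 190  31  18 424]
bowl [334.8602 194.3333] [326 186  17  16  93] [236.0189 216.6924] [220 205  32  26 634]
lid tri (array([0.4949, 0.0445, 0.0657]), np.float64(0.030717534762601653))
mat tri (array([0.6074, 0.231 , 0.0526]), np.float64(0.0009636382069355418))
cap tri (array([0.5941, 0.0426, 0.2257]), np.float64(0.019327631967252647))
bowl tri (array([ 0.573 , -0.1782,  0.0898]), np.float64(0.025289462702507922))
top lid ((487.5998229980469, 30.148208618164062), (3.2178795337677, 3.1908669471740723), 0.07178527116775513) mat ((608.3721313476562, 230.1212158203125), (92.79840087890625, 90.58451080322266), 0.1684017926454544) [0.6071 0.231  0.055 ] cap ((621.5446166992188, 53.8780517578125), (41.197059631347656, 37.572044372558594), 26.448566436767578)
scene lid ((502.2184753417969, 66.60501861572266), (98.94525146484375, 131.2642822265625), 0.17028948664665222) mat ((608.8804321289062, 228.68728637695312), (104.71099090576172, 100.27651977539062), 64.35281372070312) [0.6098 0.2284 0.055 ] cap ((466.4913024902344, 110.57122802734375), (113.47702026367188, 45.992835998535156), 64.55310821533203)
```

View pics/tc.png

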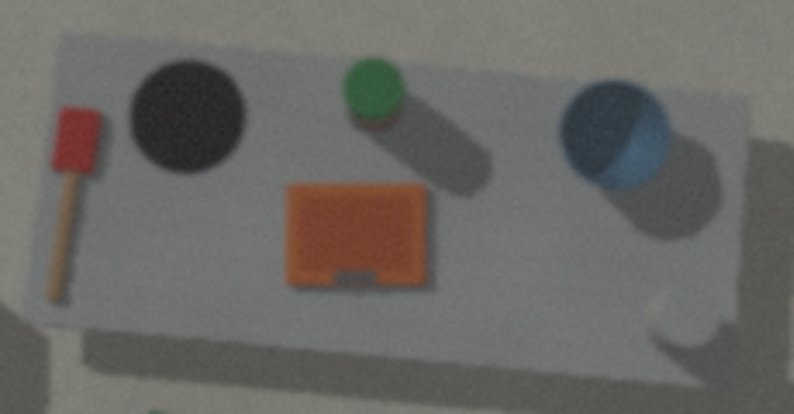

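View pics/sc.png

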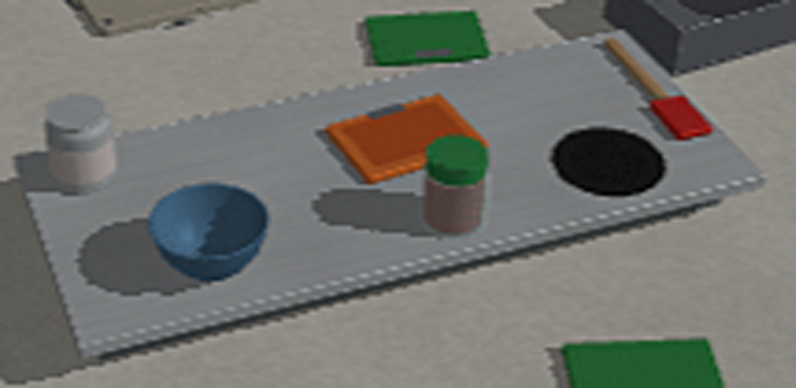

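```bash
cat > fit.py <<'E'
from meas import *
np.set_printoptions(precision=4,suppress=True)
tc=lambda u:((np.array(u)+.5)/3.45-.5+150)
sc=lambda u:((np.array(u)+.5)/3.7-.5+np.array([180,155]))
E
python3 - <<'E'
from fit import *
L={'FL':((60,34),(764,181)),'FR':((749,96),(85,353)),'BL':((25,325),(623,32)),'BR':((732,387),(18,158)),
'mat':((188,116),(608,161)),'cap':((374,88),(458,148)),'lid_fl':((286,185),(487,143)),'lid_fr':((427,185),(371,181)),'lid_br':((427,288),(327,128)),'lid_bl':((287,286),(437,96)),'bowlrim':((615,134),(209,218))}
for k,(a,b) in L.items():
    z=.13 if k=='cap' else .065 if 'lid' in k else .105 if 'bowl' in k else .055
    print(k,*tri(tc(a),sc(b)),'|',onz('top',tc(a),z)[:2],onz('scene',sc(b),z)[:2])
print('jar base',onz('scene',sc((454,219)),.055))
def f(p,k):
    x,y,a=p;c,s=np.cos(a),np.sin(a)
    w,h=(.28,.66)
E
```

```text
FL [0.6913 0.3541 0.0468] 0.0016421790225504755 | [0.6896 0.353 ] [0.699  0.3451]
FR [ 0.6332 -0.3009  0.0476] 0.0017243107246015512 | [ 0.6313 -0.3002] [ 0.6412 -0.3019]
BL [0.4152 0.3778 0.0507] 0.004328688440416296 | [0.4137 0.3748] [0.4211 0.3758]
BR [ 0.3574 -0.2751  0.0532] 0.0029765566837979254 | [ 0.3569 -0.2762] [ 0.3607 -0.2743]
mat [0.61   0.2292 0.0562] 0.0012459779153212165 | [0.6106 0.23  ] [0.6085 0.2296]
cap [0.62   0.053  0.1342] 0.0007736270337679159 | [0.6207 0.0528] [0.6151 0.0565]
lid_fl [0.5429 0.135  0.0632] 0.002652100457124124 | [0.5432 0.136 ] [0.5446 0.1323]
lid_fr [0.5446 0.0061 0.0611] 0.0025897938941914144 | [0.5434 0.005 ] [0.5495 0.005 ]
lid_br [0.4485 0.0064 0.0595] 0.0035345200227027435 | [0.4472 0.0048] [0.456  0.0048]
lid_bl [0.4487 0.1326 0.0604] 0.0031943516673410893 | [0.4489 0.1337] [0.454  0.1276]
bowlrim [ 0.5836 -0.1669  0.1064] 0.0013902344077843989 | [ 0.5841 -0.1664] [ 0.5817 -0.1669]
jar base [0.6212 0.0533 0.055 ]
```

Jar is at (0.620, 0.053), mat at (0.610, 0.230), and the lid centre at (0.496, 0.070) with yaw near 0. The ledge yaw is about −5°. Heights from triangulation (mat 0.056, cap 0.134, lid 0.061) agree with the text. The crops show the orange lid and the green-capped jar are the right ones. Next I check the tool's orientation and refine the edge.

Run:
```python
from fit import *
s=monitor.read_state();print({k:np.round(s[k],4) for k in('t','tool_pos','orientation','opening','force')});print(cv2.Rodrigues(np.array(s['orientation']))[0])
# reprojected model of ledge, fit yaw/centre to all corner readings (z=.055)
from scipy.optimize import least_squares
C=np.array([[0,.33],[0,-.33],[-.28,.33],[-.28,-.33]])
t=tc([(60,34),(749,96),(25,325),(732,387)]);q=sc([(764,181),(85,353),(623,32),(18,158)])
def P(p): c,s=np.cos(p[2]),np.sin(p[2]);return np.c_[C@np.array([[c,s],[-s,c]])+p[:2],np.full(4,.055)]
for w in((1,1),(1,0),(0,1)):
    r=least_squares(lambda p:np.r_[w[0]*(proj('top',P(p))-t).ravel(),w[1]*(proj('scene',P(p))-q).ravel()],[.66,.02,-.09])
    print(r.x,np.degrees(r.x[2]),np.abs(r.fun).max())
```

```text
{'t': np.float64(0.2), 'tool_pos': array([ 0.2279, -0.5547,  0.218 ]), 'orientation': array([-3.0811, -0.6082,  0.0002]), 'opening': np.float64(0.0931), 'force': array([-0.0949, -0.3929, -0.0095])}
[[ 0.925   0.38   -0.0003]
 [ 0.38   -0.925   0.0011]
 [ 0.0001 -0.0011 -1.    ]]
[ 0.6644  0.026  -0.0876] -5.018843320383974 1.6323436765555357
[ 0.6626  0.0256 -0.0873] -5.00278583886 1.2533129217793828
[ 0.6685  0.0253 -0.0883] -5.058669312654495 1.787292497519843
```

Emit:
{"op": "arm_command", "data": {"deltas": [[[1.6,2.2,0,0,0,2.95],[1.6,2.2,0,0,0,2.95],[1.6,2.2,0,0,0,2.95],[1.6,2.2,0,0,0,2.95],[1.6,2.2,0,0,0,2.95],[1.6,2.2,0,0,0,2.95],[1.6,2.2,0,0,0,2.95],[1.6,2.2,0,0,0,2.95],[1.6,2.2,0,0,0,2.95],[1.6,2.2,0,0,0,2.95],[1.6,2.2,0,0,0,2.95],[1.6,2.2,0,0,0,2.95]]], "gripper": -0.14}}

```text
t: 1.2
tool_pos: [0.4205, -0.2898, 0.2186]
orientation: [-2.749, -1.52, 0.0]
force: [-0.1, -0.2, -0.1]
opening: 0.0398
gripper_force: 0.0
```

Emit:
{"op": "arm_command", "data": {"deltas": [[[1.6,2.2,0,0,0,2.95],[1.6,2.2,0,0,0,2.95],[1.6,2.2,0,0,0,2.95],[1.6,2.2,0,0,0,2.95],[1.6,2.2,0,0,0,2.95],[1.6,2.2,0,0,0,2.95],[1.6,2.2,0,0,0,2.95],[1.6,2.2,0,0,0,2.95],[1.6,2.2,0,0,0,2.95],[1.6,2.2,0,0,0,2.95],[1.6,2.0,0,0,0,2.95],[0,0,0,0,0,0]]]}}

```text
t: 2.2
tool_pos: [0.5977, -0.0472, 0.2181]
orientation: [-2.21, -2.231, -0.002]
force: [0.5, -0.3, 0.2]
opening: 0.0399
gripper_force: 0.0
```

Emit:
{"op": "arm_command", "data": {"deltas": [[[1.4,0.6,0,0,0,1.4],[1.3,0.6,0,0,0,1.3],[0,0,-2.5,0,0,0],[0,0,-2.5,0,0,0],[0,0,-2.5,0,0,0],[0,0,-2.5,0,0,0],[0,0,-2.5,0,0,0],[0,0,-1.5,0,0,0],[0,0,-1.0,0,0,0],[0,0,0,0,0,0],[0,0,0,0,0,0]]]}}

```text
t: 3.12
tool_pos: [0.6228, -0.0393, 0.0687]
orientation: [-2.165, -2.276, 0.001]
force: [0.7, -0.5, 0.7]
opening: 0.0401
gripper_force: 0.0
```

Run:
```python
from fit import *
T,S=eyes.read_camera('top'),eyes.read_camera('scene')
a=cv2.resize(T[150:270,150:380],(796,300));b=cv2.resize(S[165:245,180:395],(796,296),interpolation=cv2.INTER_CUBIC)
cv2.imwrite('pics/v1.png',np.vstack([a,b]));print(monitor.read_state()['tool_pos'])
```

```text
[ 0.6241 -0.0393  0.0704]
```

View pics/v1.png

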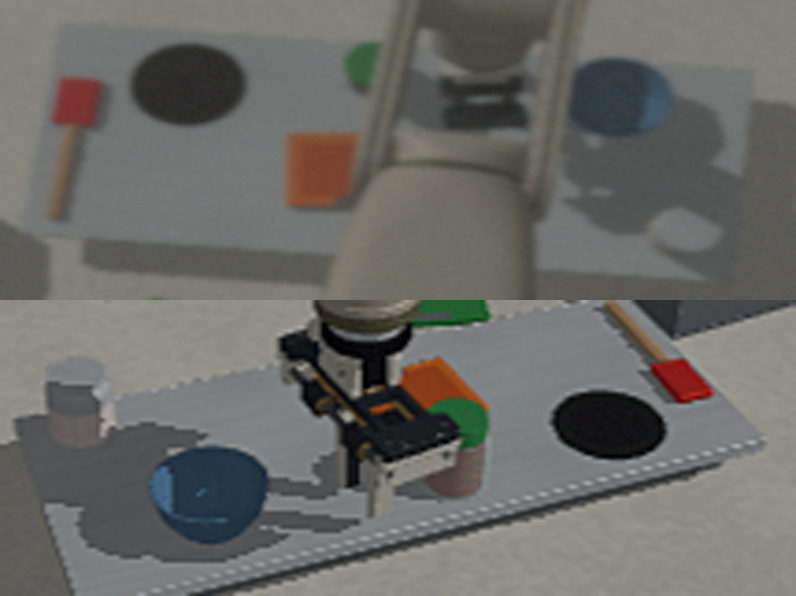

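The fingers stand between the bowl and the jar: in the lower scene crop the fingers are at (365,490), the jar at (458,455) and the bowl at (210,495). Nothing is touched. Now the gentle push.

Emit:
{"op": "arm_command", "data": {"deltas": [[[0,0.6,0,0,0,0],[0,0.6,0,0,0,0],[0,0.6,0,0,0,0],[0,0.6,0,0,0,0],[0,0.6,0,0,0,0],[0,0.6,0,0,0,0],[0,0.5,0,0,0,0],[-0.02,0.4,0,0,0,0],[-0.02,0.3,0,0,0,0],[-0.02,0.3,0,0,0,0],[-0.02,0.3,0,0,0,0],[-0.02,0.3,0,0,0,0]]]}}

```text
t: 4.22
tool_pos: [0.622, 0.0181, 0.0686]
orientation: [2.165, 2.276, -0.0]
force: [-0.5, -0.7, -0.2]
opening: 0.0399
gripper_force: 0.0
```

Emit:
{"op": "arm_command", "data": {"deltas": [[[-0.02,0.3,0,0,0,0],[-0.02,0.3,0,0,0,0],[-0.02,0.3,0,0,0,0],[-0.02,0.3,0,0,0,0],[-0.02,0.3,0,0,0,0],[-0.02,0.3,0,0,0,0],[-0.02,0.3,0,0,0,0],[-0.02,0.3,0,0,0,0],[-0.02,0.3,0,0,0,0],[-0.02,0.3,0,0,0,0],[-0.02,0.3,0,0,0,0],[-0.02,0.3,0,0,0,0]]]}}

```text
t: 5.22
tool_pos: [0.6196, 0.0543, 0.0686]
orientation: [2.165, 2.277, -0.0]
force: [0.9, -0.9, -1.0]
opening: 0.0396
gripper_force: 0.6
```

Emit:
{"op": "arm_command", "data": {"deltas": [[[-0.02,0.35,0,0,0,0],[-0.02,0.35,0,0,0,0],[-0.02,0.35,0,0,0,0],[-0.02,0.35,0,0,0,0],[-0.02,0.35,0,0,0,0],[-0.02,0.35,0,0,0,0],[-0.02,0.35,0,0,0,0],[-0.02,0.35,0,0,0,0],[-0.02,0.35,0,0,0,0],[-0.02,0.35,0,0,0,0],[-0.02,0.35,0,0,0,0],[-0.02,0.35,0,0,0,0]]]}}

```text
t: 6.22
tool_pos: [0.6172, 0.0963, 0.0687]
orientation: [2.165, 2.277, 0.0]
force: [0.6, -1.6, 0.4]
opening: 0.0401
gripper_force: 0.6
```

Run:
```python
from fit import *
T,S=eyes.read_camera('top'),eyes.read_camera('scene')
a=cv2.resize(T[150:270,150:380],(796,300));b=cv2.resize(S[165:245,180:395],(796,296),interpolation=cv2.INTER_CUBIC)
cv2.imwrite('pics/v2.png',np.vstack([a,b]))
s=monitor.read_state();print(s['tool_pos'],s['force'])
```

```text
[0.6171 0.0968 0.0686] [-0.3578  0.9244 -0.2777]
```

View pics/v2.png

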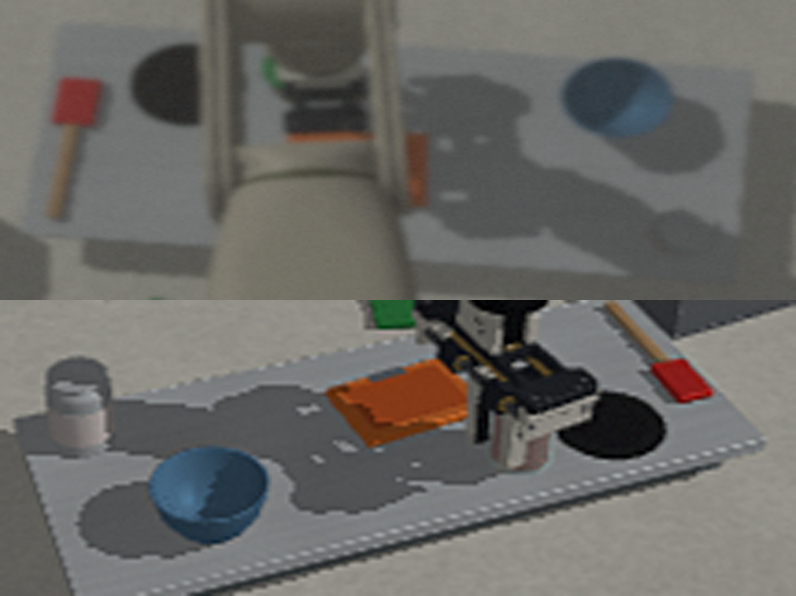

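The jar is upright in front of the fingers at lower-crop (522,445), next to the mat at (612,425). The push continues.

Emit:
{"op": "arm_command", "data": {"deltas": [[[-0.02,0.35,0,0,0,0],[-0.02,0.35,0,0,0,0],[-0.02,0.35,0,0,0,0],[-0.02,0.35,0,0,0,0],[-0.02,0.35,0,0,0,0],[-0.02,0.35,0,0,0,0],[-0.02,0.35,0,0,0,0],[-0.02,0.35,0,0,0,0],[-0.02,0.35,0,0,0,0],[-0.02,0.35,0,0,0,0],[-0.02,0.35,0,0,0,0],[-0.02,0.35,0,0,0,0]]]}}

```text
t: 7.32
tool_pos: [0.6148, 0.1384, 0.0686]
orientation: [-2.165, -2.277, 0.0]
force: [-0.1, -0.9, 0.9]
opening: 0.0401
gripper_force: 0.5
```

Emit:
{"op": "arm_command", "data": {"deltas": [[[-0.02,0.35,0,0,0,0],[-0.02,0.35,0,0,0,0],[-0.02,0.35,0,0,0,0],[-0.02,0.35,0,0,0,0],[-0.02,0.35,0,0,0,0],[-0.02,0.35,0,0,0,0],[-0.02,0.35,0,0,0,0],[-0.02,0.35,0,0,0,0],[-0.02,0.35,0,0,0,0],[-0.02,0.35,0,0,0,0],[-0.02,0.35,0,0,0,0],[-0.02,0.35,0,0,0,0]]]}}

```text
t: 8.32
tool_pos: [0.6124, 0.1804, 0.0686]
orientation: [-2.165, -2.277, 0.0]
force: [0.1, -0.8, -1.0]
opening: 0.04
gripper_force: 0.5
```

Emit:
{"op": "arm_command", "data": {"deltas": [[[0,0.35,0,0,0,0],[0,0.35,0,0,0,0],[0,0.3,0,0,0,0],[0,0.2,0,0,0,0],[0,0.1,0,0,0,0],[0,0,0,0,0,0],[0,0,0,0,0,0]]]}}

```text
t: 8.9
tool_pos: [0.6125, 0.1931, 0.0687]
orientation: [-2.165, -2.277, -0.0]
force: [0.8, -0.9, -0.6]
opening: 0.0402
gripper_force: 0.0
```

Emit:
{"op": "arm_command", "data": {"deltas": [[[0,-0.3,0,0,0,0],[0,-0.8,0,0,0,0],[0,-1.5,0,0,0,0],[0,-1.5,0,0,0,0],[0,-1.5,1,0,0,0],[0,-1,2.5,0,0,0],[0,-1,2.5,0,0,0],[0,0,2.5,0,0,0],[-2,-1,0,0,0,0],[-3,0,0,0,0,0],[-3,0,0,0,0,0],[-3,0,0,0,0,0]]]}}

```text
t: 9.9
tool_pos: [0.5015, 0.1052, 0.1544]
orientation: [2.166, 2.274, 0.001]
force: [-0.3, 0.2, 0.9]
opening: 0.04
gripper_force: 0.0
```

Run:
```python
from fit import *
T,S=eyes.read_camera('top'),eyes.read_camera('scene')
a=cv2.resize(T[150:270,150:380],(796,300));b=cv2.resize(S[165:245,180:395],(796,296),interpolation=cv2.INTER_CUBIC)
cv2.imwrite('pics/v3.png',np.vstack([a,b]))
s=monitor.read_state();print(s['t'],s['tool_pos'],s['force'])
```

```text
10.0 [0.4981 0.1056 0.1529] [ 0.2199  0.248  -0.7165]
```

View pics/v3.png

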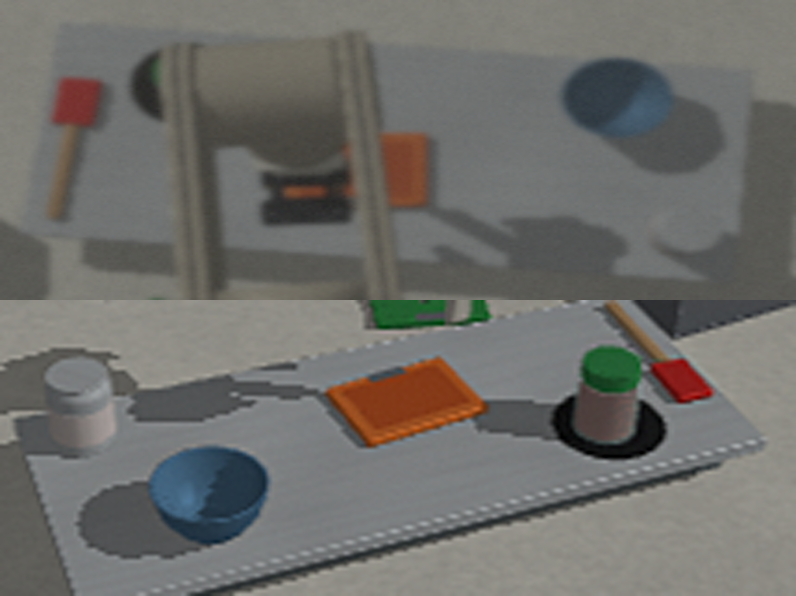

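The jar stands upright at lower-crop (607,427), well inside the mat, whose centre is (609,425). The lid and bowl have not moved. Next I go behind the lid, fingers parallel to the ledge edge.

Emit:
{"op": "arm_command", "data": {"deltas": [[[-0.8,-0.3,0,0,0,6.85],[-0.8,-0.3,0,0,0,6.85],[-0.8,-0.3,0,0,0,6.85],[-0.8,-0.3,0,0,0,6.85],[-0.8,-0.3,0,0,0,6.85],[-0.8,-0.3,0,0,0,6.85],[-0.8,-0.3,0,0,0,6.85],[-0.8,-0.3,0,0,0,6.85],[-0.8,-0.3,0,0,0,6.85],[-0.8,-0.3,0,0,0,6.85],[-0.8,-0.3,0,0,0,6.85],[-0.7,-0.2,0,0,0,6.85]]], "gripper": 0.5}}

```text
t: 11.0
tool_pos: [0.4078, 0.0707, 0.1546]
orientation: [0.127, 3.137, -0.0]
force: [-0.7, -0.0, 0.2]
opening: 0.0701
gripper_force: 0.0
```

Emit:
{"op": "arm_command", "data": {"deltas": [[[0,0,0,0,0,0],[0,0,0,0,0,0]]]}}

```text
t: 11.17
tool_pos: [0.4082, 0.0713, 0.1545]
orientation: [0.143, 3.136, 0.0]
force: [-0.3, -0.2, 0.8]
opening: 0.0697
gripper_force: 0.0
```

Emit:
{"op": "arm_command", "data": {"deltas": [[[-0.3,0,-1.5,0,0,0.2],[0,0,-2,0,0,0],[0,0,-2,0,0,0],[0,0,-1.5,0,0,0],[0,0,-1,0,0,0],[0,0,-0.7,0,0,0],[0,0,-0.4,0,0,0],[0,0,-0.3,0,0,0],[0,0,0,0,0,0],[0,0,0,0,0,0]]]}}

```text
t: 12.0
tool_pos: [0.405, 0.072, 0.0603]
orientation: [0.13, 3.138, 0.0]
force: [-0.0, 0.1, 0.4]
opening: 0.0696
gripper_force: 0.0
```

Run:
```python
from fit import *
S=eyes.read_camera('scene')
cv2.imwrite('pics/v4.png',cv2.resize(S[155:260,180:395],None,fx=3.7,fy=3.7,interpolation=cv2.INTER_CUBIC))
s=monitor.read_state();print(s['t'],s['tool_pos'],s['orientation'],s['force'])
```

```text
12.05 [0.4051 0.072  0.0604] [0.1297 3.1377 0.0002] [ 1.2028 -0.102   0.9504]
```

View pics/v4.png

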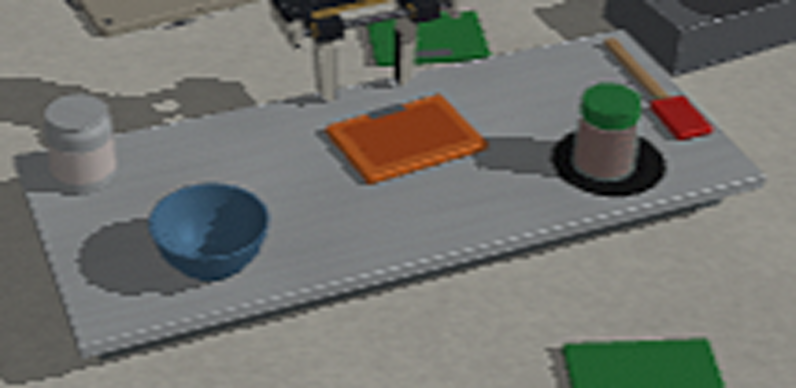

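The fingers are behind the lid at crop (327,95) and (400,80), the lid is undisturbed, and the jar is on its mat. Now I slide the lid outward along the ledge normal, (1, −0.087).

Emit:
{"op": "arm_command", "data": {"deltas": [[[0.4,-0.03,-0.1,0,0,-0.3],[0.5,-0.04,-0.1,0,0,0],[0.5,-0.04,0,0,0,0],[0.5,-0.05,0,0,0,0],[0.4,-0.03,0,0,0,0],[0.3,-0.03,0,0,0,0],[0.3,-0.03,0,0,0,0],[0.3,-0.02,0,0,0,0],[0.3,-0.03,0,0,0,0],[0.3,-0.03,0,0,0,0],[0.3,-0.02,0,0,0,0],[0.3,-0.03,0,0,0,0]]]}}

```text
t: 13.05
tool_pos: [0.4486, 0.0682, 0.0576]
orientation: [-0.137, -3.138, -0.0]
force: [-0.3, -0.2, -0.0]
opening: 0.0694
gripper_force: 0.2
```

Emit:
{"op": "arm_command", "data": {"deltas": [[[0.35,-0.03,0,0,0,0],[0.35,-0.03,0,0,0,0],[0.35,-0.03,0,0,0,0],[0.35,-0.03,0,0,0,0],[0.35,-0.03,0,0,0,0],[0.35,-0.03,0,0,0,0],[0.35,-0.03,0,0,0,0],[0.35,-0.03,0,0,0,0],[0.35,-0.03,0,0,0,0],[0.35,-0.03,0,0,0,0],[0.35,-0.03,0,0,0,0],[0.35,-0.04,0,0,0,0]]]}}

```text
t: 14.05
tool_pos: [0.4908, 0.0645, 0.0576]
orientation: [-0.137, -3.139, 0.0]
force: [-0.1, -0.8, -0.1]
opening: 0.0695
gripper_force: 0.3
```

Emit:
{"op": "arm_command", "data": {"deltas": [[[0.35,-0.03,0,0,0,0],[0.35,-0.03,0,0,0,0],[0.35,-0.03,0,0,0,0],[0.35,-0.03,0,0,0,0],[0.35,-0.03,0,0,0,0],[0.35,-0.03,0,0,0,0],[0.35,-0.03,0,0,0,0],[0.35,-0.03,0,0,0,0],[0.35,-0.03,0,0,0,0],[0.35,-0.03,0,0,0,0],[0.35,-0.03,0,0,0,0],[0.35,-0.04,0,0,0,0]]]}}

```text
t: 15.05
tool_pos: [0.5328, 0.0608, 0.0576]
orientation: [-0.137, -3.139, -0.0]
force: [0.1, -0.0, -0.4]
opening: 0.0698
gripper_force: 0.4
```

Run:
```python
from fit import *
S=eyes.read_camera('scene')
cv2.imwrite('pics/v5.png',cv2.resize(S[155:260,180:395],None,fx=3.7,fy=3.7,interpolation=cv2.INTER_CUBIC))
s=monitor.read_state();print(s['t'],s['tool_pos'],s['orientation'],s['force'])
```

```text
15.1 [0.5334 0.0607 0.0578] [ 0.1376  3.1379 -0.    ] [0.1487 0.3166 0.468 ]
```

View pics/v5.png

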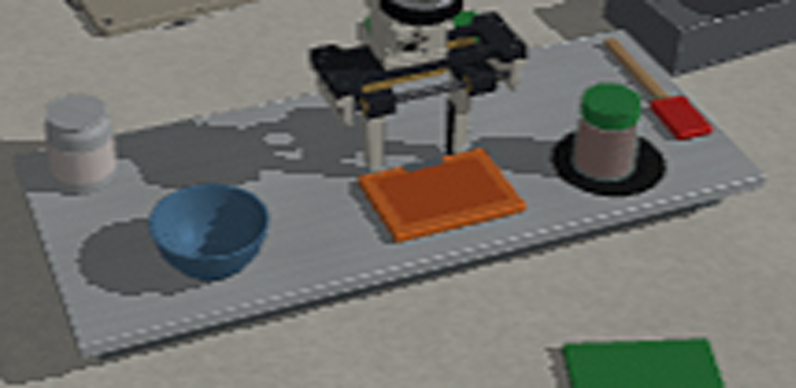

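The lid is being pushed square, with its front edge from crop (398,241) to (525,205). The jar stays on the mat. I continue to about 2.4 cm of overhang, then measure.

Emit:
{"op": "arm_command", "data": {"deltas": [[[0.35,-0.03,0,0,0,0],[0.35,-0.03,0,0,0,0],[0.35,-0.03,0,0,0,0],[0.35,-0.03,0,0,0,0],[0.35,-0.03,0,0,0,0],[0.35,-0.03,0,0,0,0],[0.35,-0.03,0,0,0,0],[0.35,-0.03,0,0,0,0],[0.35,-0.03,0,0,0,0],[0.35,-0.03,0,0,0,0],[0.35,-0.03,0,0,0,0],[0.35,-0.04,0,0,0,0]]]}}

```text
t: 16.1
tool_pos: [0.5748, 0.0571, 0.0576]
orientation: [0.137, 3.139, -0.0]
force: [-0.2, -0.5, -0.6]
opening: 0.0699
gripper_force: 0.2
```

Emit:
{"op": "arm_command", "data": {"deltas": [[[0.3,-0.03,0,0,0,0],[0.3,-0.03,0,0,0,0],[0.3,-0.02,0,0,0,0],[0.2,-0.02,0,0,0,0],[0.1,0,0,0,0,0],[0,0,0,0,0,0],[0,0,0,0,0,0]]]}}

```text
t: 16.68
tool_pos: [0.5865, 0.0561, 0.0577]
orientation: [0.137, 3.138, -0.0]
force: [0.2, -0.6, -0.7]
opening: 0.0699
gripper_force: 0.0
```

Run:
```python
from fit import *
T,S=eyes.read_camera('top'),eyes.read_camera('scene')
cv2.imwrite('pics/v6t.png',T);cv2.imwrite('pics/v6.png',cv2.resize(S[185:255,230:370],None,fx=5.7,fy=5.7,interpolation=cv2.INTER_CUBIC))
s=monitor.read_state();p=s['tool_pos'];print(s['t'],p,s['orientation'],s['force'],'pred front',(p[0]-.664)*.9962-.0872*(p[1]-.0258)+.1025)
```

```text
16.7833 [0.5864 0.0561 0.0577] [0.1374 3.1385 0.    ] [-0.6195 -0.2011  0.7639] pred front 0.022542834573890155
```

View pics/v6.png

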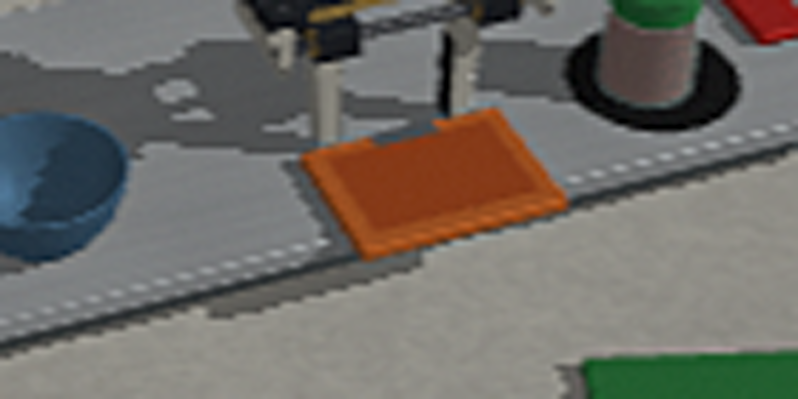

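The lid overhangs squarely. Its front-bottom corners are near (370,260) and (568,210) in the crop, and the ledge's top-front edge passes (0,338), (300,262), (575,201) and (798,143). I use the difference between them to get the overhang.

Run:
```python
from fit import *
m=lambda u:((np.array(u,float)+.5)/5.7-.5+np.array([230,185]))
R=lambda z,L:np.array([onz('scene',m(u),z)[:2] for u in L])
n=np.array([np.cos(-.0876),np.sin(-.0876)]);e=np.array([-n[1],n[0]]);E=np.array([.6644,.026])
for name,z,L in(('edge',.055,[(0,338),(300,262),(575,201),(798,143)]),('lidbot',.055,[(370,260),(568,210)]),('lidtop',.065,[(361,251),(568,198),(302,158),(497,109)])):
    P=R(z,L)-E;print(name,np.c_[P@n,P@e].round(4).tolist())
T=cv2.imread('pics/v6t.png')
cv2.imwrite('pics/v6tc.png',cv2.resize(T[150:240,180:340],None,fx=5,fy=5,interpolation=cv2.INTER_CUBIC))
```

```text
edge [[0.0086, -0.2456], [0.009, -0.0718], [0.0164, 0.0974], [0.0157, 0.2481]]
lidbot [[0.0214, -0.0345], [0.0222, 0.0898]]
lidtop [[0.023, -0.041], [0.023, 0.0884], [-0.0651, -0.0405], [-0.067, 0.0871]]
```

View pics/v6tc.png

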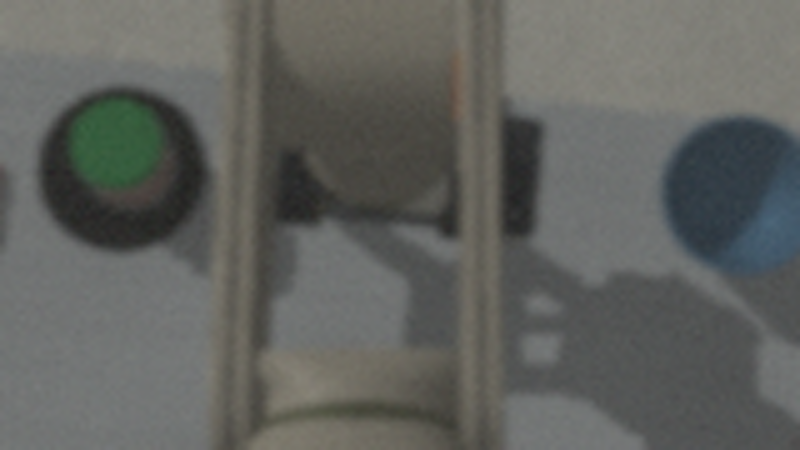

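Lid position agrees with the model (front at about 0.0225). The edge reading differs between views, so I refine it with intensity profiles across the edge in both.

Run:
```python
from fit import *
n=np.array([np.cos(-.0876),np.sin(-.0876)]);e=np.array([-n[1],n[0]]);E=np.array([.6644,.026])
for nm in('top','scene'):
    g=cv2.cvtColor(cv2.imread(f'pics/{nm}0.png'),cv2.COLOR_BGR2GRAY).astype(np.float32)
    for lo,hi in((-.3,-.22),(-.1,-.03),(.06,.14),(.27,.32)):
        xs=np.arange(-.02,.024,.002);ys=np.arange(lo,hi,.001)
        P=[[*(E+x*n+y*e),.055] for x in xs for y in ys];q=proj(nm,P).astype(np.float32)
        v=cv2.remap(g,q[:,:1],q[:,1:],cv2.INTER_LINEAR).reshape(len(xs),-1).mean(1)
        print(nm,lo,v.astype(int).tolist())
    # back edge & mat
    for lo,hi in((-.1,.0),(.15,.25)):
        xs=np.arange(-.30,-.262,.002);ys=np.arange(lo,hi,.001)
        P=[[*(E+x*n+y*e),.055] for x in xs for y in ys];q=proj(nm,P).astype(np.float32)
        v=cv2.remap(g,q[:,:1],q[:,1:],cv2.INTER_LINEAR).reshape(len(xs),-1).mean(1);print(nm,'back',lo,v.astype(int).tolist())
```

```text
top -0.3 [98, 99, 100, 101, 103, 105, 107, 111, 114, 118, 120, 122, 123, 123, 123, 123, 123, 123, 123, 123, 123, 123]
top -0.1 [112, 112, 113, 112, 112, 112, 112, 114, 115, 118, 120, 122, 123, 124, 124, 124, 124, 125, 125, 125, 125, 125]
top 0.06 [112, 112, 112, 112, 112, 112, 112, 113, 114, 117, 120, 122, 123, 124, 124, 124, 124, 124, 124, 124, 124, 125]
top 0.27 [114, 113, 113, 113, 114, 114, 114, 115, 116, 117, 119, 121, 124, 125, 126, 126, 127, 127, 125, 125, 126, 126]
top back -0.1 [88, 88, 87, 88, 88, 88, 88, 88, 90, 94, 100, 107, 111, 113, 113, 114, 114, 114, 114]
top back 0.15 [85, 85, 85, 85, 85, 85, 86, 86, 86, 88, 93, 100, 107, 110, 112, 112, 113, 113, 114]
scene -0.3 [123, 124, 124, 123, 123, 123, 123, 128, 131, 125, 116, 114, 115, 117, 113, 92, 64, 50, 51, 63, 78, 95]
scene -0.1 [123, 124, 124, 124, 123, 121, 121, 126, 135, 136, 125, 115, 112, 114, 115, 106, 82, 58, 50, 56, 69, 87]
scene 0.06 [123, 123, 124, 123, 123, 122, 121, 123, 131, 137, 129, 117, 112, 113, 113, 106, 87, 64, 51, 53, 64, 78]
scene 0.27 [123, 124, 124, 124, 124, 124, 124, 124, 130, 138, 137, 124, 113, 110, 112, 114, 119, 126, 134, 140, 142, 141]
scene back -0.1 [139, 139, 138, 138, 139, 139, 139, 137, 135, 132, 131, 128, 125, 122, 122, 122, 123, 123, 123]
scene back 0.15 [118, 118, 118, 118, 119, 119, 118, 116, 116, 118, 122, 126, 127, 125, 123, 123, 123, 124, 123]
```

Both views now put the edge at about −1.5 mm in my frame, so the overhang is about 24 mm and about 6 mm more is needed. The finger yaw equals the ledge's, −5.0°.

Emit:
{"op": "arm_command", "data": {"deltas": [[[0.15,-0.01,0,0,0,0],[0.2,-0.02,0,0,0,0],[0.15,-0.01,0,0,0,0],[0.1,-0.01,0,0,0,0],[0,0,0,0,0,0],[0,0,0,0,0,0],[-0.3,0.03,0,0,0,0],[-1,0.09,0,0,0,0],[-2,0.17,0,0,0,0],[-2,0.17,1,0,0,0],[-2,0.2,2,0,0,0],[-2,0,3,0,0,0]]]}}

```text
t: 17.78
tool_pos: [0.4959, 0.0624, 0.1152]
orientation: [-0.137, -3.133, 0.0]
force: [0.7, 0.4, 0.9]
opening: 0.0698
gripper_force: 0.0
```

Emit:
{"op": "arm_command", "data": {"deltas": [[[-2,0,3,0,0,0],[-2,-3,2,0,0,0],[-1,-3,1,0,0,0],[0,-4,0,0,0,0],[0,-4,0,0,0,0],[0,-4,0,0,0,0],[0,-4,0,0,0,0],[0,-4,0,0,0,0],[0,-4,0,0,0,0],[0,-4,0,0,0,0],[0,0,0,0,0,0]]]}}

```text
t: 18.7
tool_pos: [0.4483, -0.2839, 0.1775]
orientation: [-0.145, -3.138, 0.004]
force: [0.9, -1.2, -0.2]
opening: 0.0698
gripper_force: 0.0
```

Run:
```python
from fit import *
T,S=eyes.read_camera('top'),eyes.read_camera('scene')
cv2.imwrite('pics/v7.png',np.vstack([cv2.resize(T[155:225,180:340],None,fx=5,fy=4.2,interpolation=cv2.INTER_CUBIC),cv2.resize(S[190:245,220:380],None,fx=5,fy=5,interpolation=cv2.INTER_CUBIC)]))
n=np.array([np.cos(-.0876),np.sin(-.0876)]);e=np.array([-n[1],n[0]]);E=np.array([.6644,.026])-.0015*n
for nm,im in(('top',T),('scene',S)):
    h=cv2.cvtColor(im,cv2.COLOR_BGR2HSV);mk=((h[...,0]<20)&(h[...,0]>4)&(h[...,1]>(90 if nm=='top' else 150))).astype(np.uint8);mk[:150]=0;mk[250:]=0;mk[:,:200]=0
    k,l,st,c=cv2.connectedComponentsWithStats(mk);i=1+np.argmax(st[1:,4]);mk=(l==i).astype(np.uint8)
    (cx,cy),wh,a=quad(nm,mk,.062);P=np.array([cx,cy])/1000-E;print(nm,'lid centre in ledge',P@n,P@e,wh,a)
print(monitor.read_state()['t'],monitor.read_state()['tool_pos'])
```

```text
top lid centre in ledge -0.01597920093123882 0.025598185033571343 (128.52809143066406, 94.42591857910156) 84.84033203125
scene lid centre in ledge -0.015138060732323023 0.023869154882246897 (130.83224487304688, 100.07349395751953) 85.73676300048828
18.8 [ 0.4488 -0.2789  0.1773]
```

View pics/v7.png

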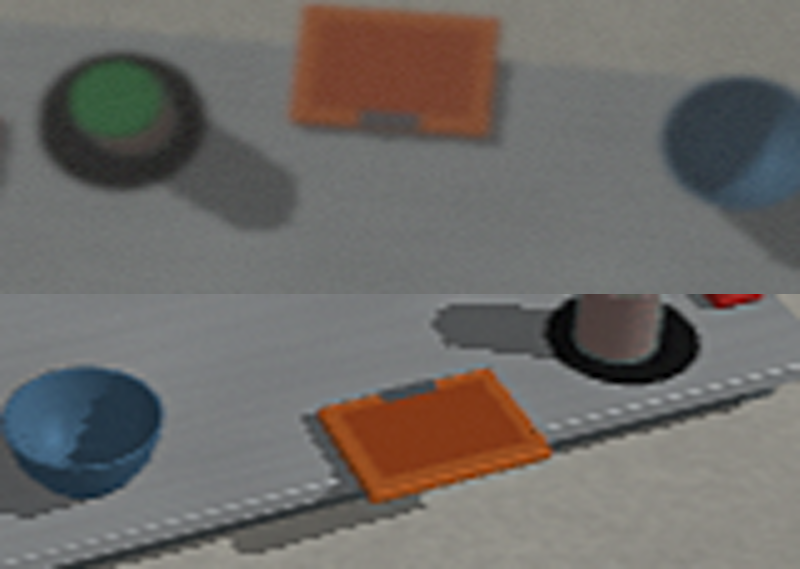

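The lid overhangs by about 3 cm, square to the edge: it sits at (395,70) in the top crop and (435,435) in the scene crop, with yaw −5.2° against the ledge's −5.0°. The jar is upright inside the mat, the bowl is untouched and the arm is clear, so I hand in.

```bash
python3 -c "
from plant import ticket
print(ticket.close_job())"
```

```text
the job is handed in; nothing more can be done
None
```

I handed the job in: the jar stands upright on its mat, and the lid sticks out about 3 cm (30–31 mm by my measurements), square with the front edge, with nothing else touched.

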